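# Set the grinder ring to the yellow dot

## Robot

A 6-joint arm with a two-finger parallel gripper is mounted at the origin on the work surface. World frame = base frame: x ahead of the robot, y to its left, z up, the work surface at z = 0. Lengths are in mm, angles in rad, forces in N, time in s.
With the tool pointing down it reaches from about 350 to 875 mm from the base axis. Payload 4.2 kg.
Tool frame: the origin (TCP) lies on the mounting face of the last link; the fingertips stand 173 mm ahead of it and the grasp point (between the pads) lies 155 mm ahead of it; z points along the fingers, y is the direction in which the jaws open and shut (so a half turn about z gives the same grasp; the last joint's range is limited). The gripper opens to 85 mm and grips with 20 to 120 N. Pads are 22 mm wide; open, the fingers measure 114 mm over their backs; the gripper's body (76 mm by 85 mm) begins 54 mm behind the grasp point. The pads swing forward as they close: fully open they stand 13 mm farther back than shut.
Start: joints at [1.462, 0.385, 0.008, 0, -1.194, -0.259], TCP at [224.694, 583.192, 404.712] pointing down, gripper open.
Joint ranges: [-3.14, 3.14], [-1.21, 2.06], [-1.07, 1.41], [-3.16, 2.05], [-2.99, -0.16], [-3.1, 3.1]. Speed limits (rad/s): [2.79, 2.79, 3.14, 3.14, 3.14, 3.14].

## Interface

Orientations are given as a unit quaternion [x, y, z, w].
In Python, from bench import arm gives the robot as it stands. The module is installed in compiled form; this text tells all that it offers.
- The arm moves only by the tool play_rows, never from a script. Its argument "moves" is a list of rows, each a list of 3 entries, a list of its own where there are three numbers: the shift along the world's x, y, z in units of 30 cm (1.0 is 30 cm), then the turn about the world's z in units of 30 degrees (1.0 is 30 degrees), then the gripper's target within -1 to 1 (shut at 1, half-way at 0, fully open at -1). In form: [[[x, y, z], turn, jaw], ...]. A call has 1 to 12 rows; each row is the pose to reach, as a shift and turn from the pose measured when the call began; what a row does not reach only later rows make up. A row lasts 1/8 s, in which the tool goes at most 62.5 mm and 10.7 degrees, less where a joint would pass 70% of its speed; a pose out of reach is approached as far as the arm can. A call with a number of a shift or a turn outside -1 to 1 is refused whole. A call with a gripper value outside its range is refused whole. The fingers move at their own pace and stop on an object; the grip force is fixed at half the most. Time passes only in rows, so rows that repeat a pose let the fingers close. It gives the time, the measured TCP pose, the force and the opening at its end, in the units of the state.
- arm.read_state(): the state, without advancing time (a new reading comes with each control period).
- arm.get_image(name): name is "scene" or "top" or "wrist"; returns a dict with "pixels" (384x512x3 uint8, red, green, blue), "vfov" (degrees; the focal length in pixels is half the picture's height over the tangent of half this angle, whatever the lens; pixels are square), "cx", "cy" (the principal point, pixels), "xyz" and "rotation" of the camera in the world. Camera axes: x right, y up, looking along -z (the intrinsics and any distortion apply to the point x, -y, -z); pixel columns grow to the right and rows downward; lengths in mm; the calibration is good to about 2 mm. A picture is of the moment at which its call begins. There is no depth.
- arm.job_done(): hands the job in, once; it reports no verdict.
Trained networks look in a picture, given as the dict that the camera call returned (one of the last four; its "shot" number tells which), for a name from the list of things; names that differ only in an ending like _2 or _b are one class to them, and where a whole thing is asked for, a point or a joint stands for the part that bears it (a point fixed in the world has none). Each returns a list of dicts, best first, with "conf" (0 to 1); they miss things now and then, are a little off and sometimes report something else, mostly with a low value. They report only what shows in the picture. A call takes as long as a camera call.
- arm.look_for(name, picture): "centre" ([x, y, z] in mm, in world coordinates, good to about 4 mm: the middle of the surface that is visible of it).
The state is a dict: "clock": time; "joints": joint angles; "joint_vel": joint speeds; "joint_efforts": joint torques, N m; "position": TCP position; "ee_rot": TCP orientation; "contact_force": force on the tool from outside, world axes, zero at the start; "wrist_torque": the same for the moment, N m; "gripper_width": finger opening in mm.
Only numpy, scipy, OpenCV 4.12 (cv2) and the standard library are available. Lean on these libraries where they do the work, as an engineer would, in place of code of your own. Each camera call takes 0.05 s, during which the arm holds its last target.

## Task

Set the coffee grinder to the yellow grind: push the red tab around its arc with a fingertip or the outside of the fingers until the tip of its pointer is over the middle of the yellow dot on the collar, then take the hand away. Only push the tab, never pinch it between the fingers, and leave the other things on the ledge where they stand.

Things in the scene. Friction and masses are not known exactly. Their poses are not given: they have to be found in the camera images.
- grinder: Grey round coffee grinder, fixed to the ledge, 144 mm across the foot, 190 mm tall to its black hopper lid; origin at the centre of its underside. The hopper (94 mm across at the lid) stands in the middle of the ring. Around the ring lies a fixed black collar, 190 mm across, top 140 mm above the ledge. Its front (-x) roughly faces the robot, yaw varies.
- ring_axis (a point): Point on the vertical turning axis of the grinder's ring, level with the pointer (146.5 mm above the ledge). Axes as the grinder's: x points from its front to its back, z up.
- ring (a joint): Angle of the turning ring with its red tab, rad. 0: the tab is at the grinder's front (along the -x axis of ring_axis); positive is counter-clockwise seen from above. The tab and pointer lie in the direction (-cos q, -sin q) in the frame of ring_axis. Stops at -1.4 and 1.4. Friction only (about 3 N at the tab), no spring: it stays where it is left.
- tab_middle (a point): Middle of the upright red tab on the ring, 68 mm from the axis and 169 mm above the ledge. The tab is a plate 24 mm long radially (56 to 80 mm from the axis), 16 mm thick along the arc, its faces from 152 to 186 mm above the ledge (a narrow middle rib rises to 191 mm). The point's x axis points from the tab inward to the axis, y is along the arc (normal to the pushing faces), z up.
- pointer_tip (a point): Tip of the flat red pointer, 5 mm wide, that runs outward from the foot of the tab, over the collar; 87 mm from the axis, 146.5 mm above the ledge. It passes above the coloured dots.
- yellow_dot: Yellow dot, 14 mm across, 2 mm high, on the collar at the ring's front half, centred 87 mm from the ring's axis; the origin is the centre of its underside, 140 mm above the ledge. The four dots (blue, yellow, white, green) sit at about -1.05, -0.55, 0.55 and 1.05 rad of ring angle; which colour is where changes.
- canister: Closed red tin coffee canister with paper band and steel lid, 104 mm across, 137 mm tall, loose on the ledge; origin at the centre of its underside. A bystander.
- moka_top: Aluminium moka top with black knob, about 92 mm across, 116 mm tall, black handle reaching 93 mm to its +y, loose on the ledge; origin at the centre of its underside. A bystander.
- spoon_rest: Beechwood spoon rest, 200 x 75 x 16 mm, loose on the ledge; origin at the centre of its underside. A bystander.
- sugar_bowl: White ceramic sugar bowl, 90 mm across, 60 mm tall, loose on the ledge; origin at the centre of its underside. A bystander.
- milk_jug: Steel milk jug, 72 mm across, 85 mm tall, handle at +y, loose on the ledge; origin at the centre of its underside. A bystander.
- dosing_cup: Small steel dosing cup, 56 mm across, 45 mm tall, in front of the grinder, loose on the ledge; origin at the centre of its underside. A bystander.
- spice_jar: Small closed jar, 48 mm across, 85 mm tall, loose on the ledge; origin at the centre of its underside. A bystander.

How it is judged:
By the outcome, as a careful person would: the job done as asked, in the order asked, and still so for the second after the job is handed in, with the robot touching nothing.
It also fails if it takes over 38 s, if anything falls off the work surface, if the arm or the gripper's body presses on something with over 40 N, if the wrist force passes 120 N, or if a joint passes its speed limit or range.

## Working session

There is one attempt and no reset: what is moved stays moved. The work goes in short steps, Python scripts to look and compute and a tool call to move; the robot and the scene stay as the last step left them, time stands still between calls to the robot, and variables do not carry over. Pictures are saved under pics/ and viewed, and the job is handed in when it is done.

Besides the shell and the picture viewer there is one more tool, called as a command line: name --argument value ..., lists and objects as JSON in quotes. play_rows: Moves the arm, as the interface text tells. Shifts and turns lie within -1 to 1; 1 stands for 30 cm of shift or 30 degrees of turn. Its arguments: {"type":"object","properties":{"moves":{"type":"array"}},"required":["moves"]}

```bash
mkdir -p pics; cat > h.py <<'E'
import numpy as np, cv2
from bench import arm
def save(im,n): cv2.imwrite('pics/'+n,cv2.cvtColor(im['pixels'],cv2.COLOR_RGB2BGR))
def cam(im):
    f=im['pixels'].shape[0]/2/np.tan(np.radians(im['vfov'])/2)
    return f,np.array(im['xyz']),np.array(im['rotation'])
def proj(im,p):
    f,c,R=cam(im); 
    if R.shape!=(3,3):
        from scipy.spatial.transform import Rotation as Q; R=Q.from_quat(R).as_matrix()
    v=R.T@(np.array(p,float)-c); return im['cx']+f*v[0]/-v[2], im['cy']-f*v[1]/-v[2]
def unproj(im,u,v,z):
    f,c,R=cam(im)
    if R.shape!=(3,3):
        from scipy.spatial.transform import Rotation as Q; R=Q.from_quat(R).as_matrix()
    d=R@np.array([(u-im['cx'])/f,-(v-im['cy'])/f,-1]); return c+d*(z-c[2])/d[2]
E
python3 - <<'E'
from h import *
for n in ['scene','top']:
    im=arm.get_image(n); save(im,n+'0.png')
    print(n,{k:v for k,v in im.items() if k!='pixels'})
    for t in ['grinder','ring_axis','ring','tab_middle','pointer_tip','yellow_dot','canister','moka_top','milk_jug','spice_jar','dosing_cup']:
        print(t,[(np.round(d['centre'],1).tolist(),round(d['conf'],2)) for d in arm.look_for(t,im)][:2])
print(arm.read_state())
E
```

```text
scene {'vfov': 47.194833483626404, 'cx': 257.988862484421, 'cy': 187.73616621755704, 'xyz': array([ 750.33686852,  597.88779851, 1223.29180306]), 'rotation': array([0.05579398, 0.25830017, 0.94766062, 0.17918536]), 'shot': 1}
grinder [([595.9, 55.6, 140.6], 0.74), ([657.5, 328.9, 27.2], 0.39)]
ring_axis []
ring [([578.5, 59.0, 150.9], 0.74)]
tab_middle [([578.3, 56.3, 154.4], 0.95)]
pointer_tip [([583.0, 59.8, 147.9], 0.77), ([295.1, 326.1, 8.4], 0.65)]
yellow_dot []
canister [([532.1, 406.1, 127.4], 0.6)]
moka_top [([459.5, -363.8, 90.6], 0.64)]
milk_jug [([684.5, -345.7, 48.4], 0.6)]
spice_jar [([306.7, -281.6, 58.7], 0.79)]
dosing_cup [([450.2, 43.7, 26.2], 0.84)]
top {'vfov': 55.818376989492485, 'cx': 247.14724235594747, 'cy': 192.76009301356194, 'xyz': array([ 383.63172194,   13.38420021, 1145.26952823]), 'rotation': array([ 0.0284188 , -0.03416475, -0.70209478,  0.71069547]), 'shot': 2}
grinder [([584.9, 29.9, 139.7], 0.62)]
ring_axis [([583.9, 35.9, 138.4], 0.93)]
ring [([547.1, 40.7, 149.6], 0.73), ([516.1, 383.1, 126.5], 0.21)]
tab_middle [([547.4, 34.5, 153.1], 0.9)]
pointe
[... 342 characters left out ...]
6)]
{'clock': 1.2, 'joints': array([ 1.46157376e+00,  3.84695657e-01,  7.87521445e-03, -3.16815290e-05,
       -1.19400846e+00, -2.58570168e-01]), 'joint_vel': array([-0.00042038, -0.00023358, -0.00070534,  0.00031053,  0.00029586,
       -0.00204303]), 'joint_efforts': array([-9.61057340e-04, -3.92093503e+01,  1.88619518e+01,  4.19077098e+00,
       -3.31117835e-04, -2.61640842e-06]), 'position': array([224.70465501, 583.17532177, 404.70027216]), 'ee_rot': array([ 9.83137596e-01, -1.82867349e-01, -1.34731250e-05,  1.73432364e-05]), 'contact_force': array([ 0.30499243,  0.3198887 , -0.31618384]), 'wrist_torque': array([0.05038758, 0.04755105, 0.03325503]), 'gripper_width': 85.45132992467262}
```

```bash
python3 - <<'E'
import cv2
for n in ['scene','top']:
    a=cv2.imread(f'pics/{n}0.png'); cv2.imwrite(f'pics/{n}0b.png',cv2.resize(a,(768,576),interpolation=cv2.INTER_CUBIC))
E
```

```text
(no output)
```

View pics/scene0b.png

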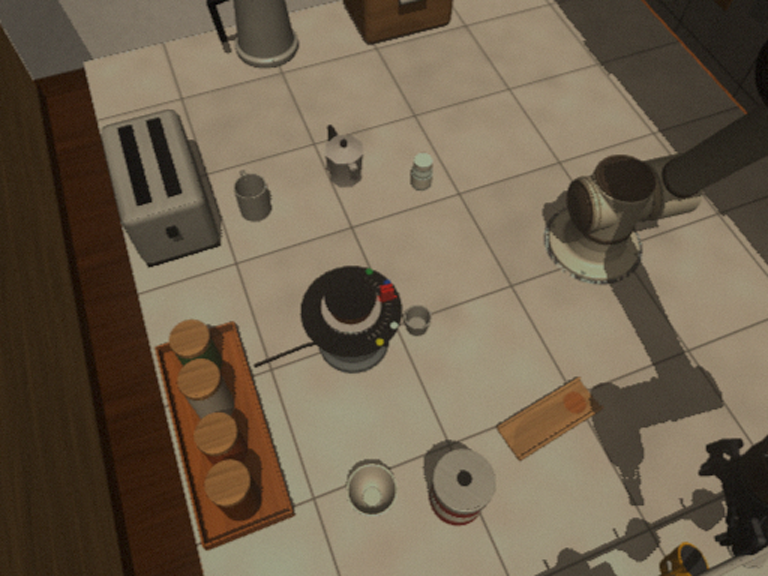

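View pics/top0b.png

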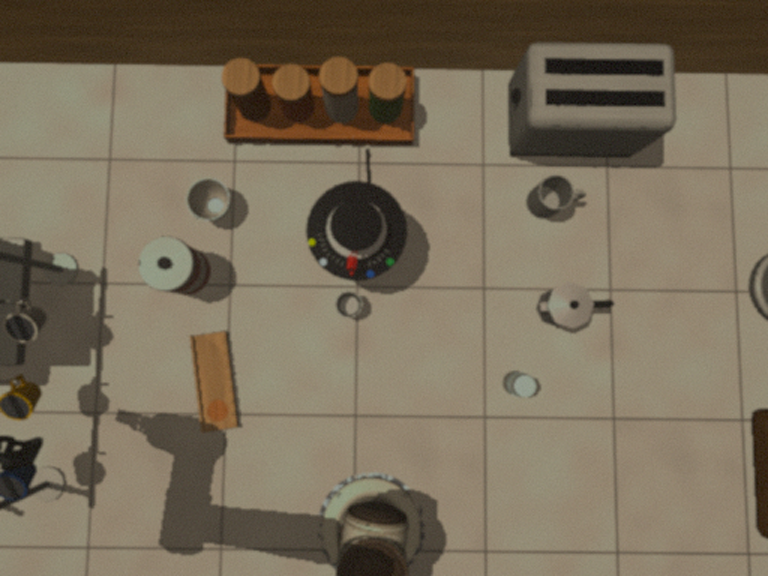

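```bash
cat >> h.py <<'E'
def blobs(im,x0=None,prt=False):
    out={}
    p=im['pixels']; h=cv2.cvtColor(cv2.GaussianBlur(p,(3,3),0),cv2.COLOR_RGB2HSV).astype(int)
    H,S,V=h[...,0],h[...,1],h[...,2]
    rng={'yellow':(H>20)&(H<36)&(S>110)&(V>70),'blue':(H>95)&(H<130)&(S>100),'green':(H>45)&(H<85)&(S>90),'red':((H<6)|(H>172))&(S>150)&(V>70)}
    u,v=proj(im,(590,36,140)); yy,xx=np.mgrid[:384,:512]
    near=np.hypot(xx-u,yy-v)<(55 if x0 is None else x0)
    for k,m in rng.items():
        n,l,st,c=cv2.connectedComponentsWithStats((m&near).astype(np.uint8))
        if n>1:
            i=1+np.argmax(st[1:,4]); w=(l==i)
            out[k]=c[i]; print(k,c[i].round(2),st[i].tolist(), unproj(im,*c[i],142 if k!='red' else 165).round(1))
    return out
E
python3 - <<'E'
from h import *
for n in ['scene','top']:
    im=arm.get_image(n); u,v=map(int,proj(im,(590,36,140))); print(n,u,v)
    blobs(im)
    c=cv2.cvtColor(im['pixels'][v-45:v+45,u-55:u+55],cv2.COLOR_RGB2BGR)
    cv2.imwrite(f'pics/{n}1.png',cv2.resize(cv2.convertScaleAbs(c,alpha=1.8),(770,630)[:2] and (733,600),interpolation=cv2.INTER_CUBIC))
E
```

```text
scene 232 206
yellow [252.74 227.59] [250, 225, 6, 6, 27] [560.7 119.4 142. ]
blue [257.33 187.33] [257, 187, 2, 2, 3] [502.3   5.8 142. ]
green [245.5  180.82] [243, 179, 6, 5, 22] [526.1 -26.9 142. ]
red [257.65 194.83] [253, 190, 12, 11, 102] [515.7  41.2 165. ]
top 236 151
yellow [207.38 160.84] [205, 158, 6, 7, 32] [561.  118.1 142. ]
blue [246.5 182. ] [244, 180, 6, 5, 26] [502.8   7.9 142. ]
green [259.45 174.09] [257, 171, 6, 7, 33] [525.5 -28.  142. ]
red [233.99 176.25] [231, 171, 7, 13, 68] [515.4  42.3 165. ]
```

View pics/top1.png

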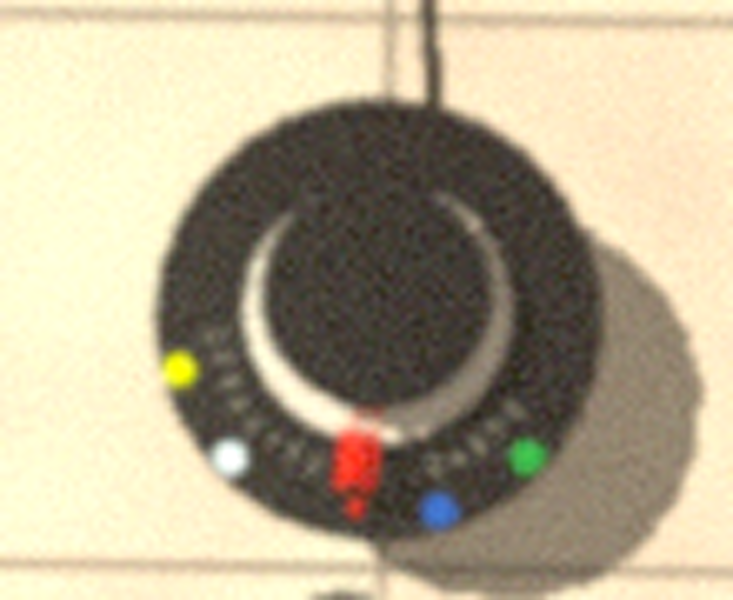

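View pics/scene1.png

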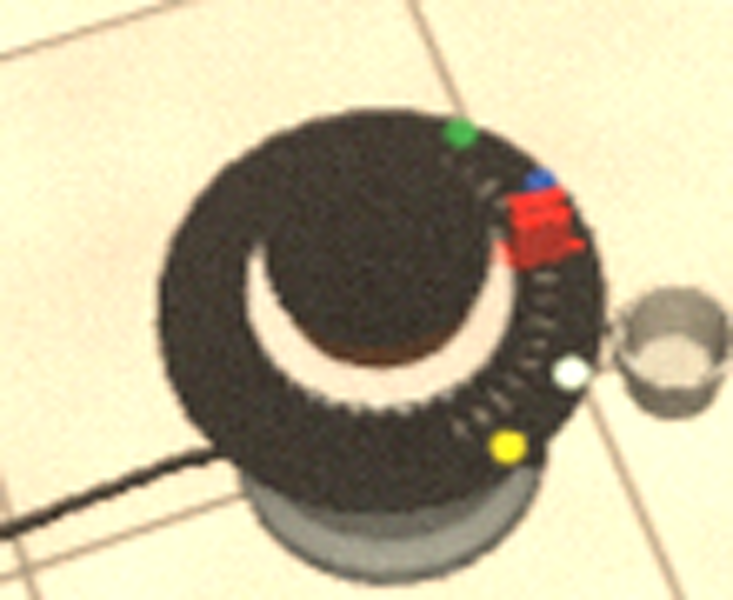

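```bash
python3 - <<'E'
from h import *
from scipy.optimize import least_squares
top=arm.get_image('top'); sc=arm.get_image('scene')
w1=unproj(top,236-55+229/6.664-.4,151-45+459/6.667-.4,142)
w2=unproj(sc,232-55+570/6.664-.4,206-45+373/6.667-.4,142)
print(w1,w2)
D=np.array([[560.9,118.7],[*( (w1+w2)/2)[:2]],[502.6,7.2],[525.8,-27.5]])
r=least_squares(lambda c:np.hypot(*(D-c).T)-87,[590,36]); c=r.x; print(c,r.fun)
# collar fit top: dark mask
for im,a in((top,'t'),(sc,'s')):
    u,v=proj(im,(*c,140)); g=cv2.cvtColor(im['pixels'],cv2.COLOR_RGB2GRAY)
    ctr=[]
    yy,xx=np.mgrid[:384,:512]
    for th in np.arange(0,2*np.pi,.05):
        # radial profile in world on plane 140
        rr=np.arange(80,112,.5); P=[proj(im,(c[0]+q*np.cos(th),c[1]+q*np.sin(th),140)) for q in rr]
        P=np.array(P,np.float32); pr=cv2.remap(g,P[None,:,0],P[None,:,1],cv2.INTER_LINEAR)[0].astype(float)
        d=np.gradient(cv2.GaussianBlur(pr[None],(9,1),0)[0]); i=np.argmax(d); 
        if d[i]>1.5: ctr.append((c[0]+rr[i]*np.cos(th),c[1]+rr[i]*np.sin(th)))
    ctr=np.array(ctr); q=least_squares(lambda p:np.hypot(*(ctr-p[:2]).T)-p[2],[*c,95],loss='soft_l1'); print(a,len(ctr),q.x)
d=D-c; print('dots ang', np.arctan2(d[:,1],-d[:,0]))
t=np.array([515.5,41.8])-c; print('tab',np.arctan2(t[1],-t[0]),np.hypot(*t))
# pointer tip from pictures
p=unproj(top,236-55+356/6.664-.4,151-45+512/6.667-.4,146.5); print('ptr',p,np.arctan2(p[1]-c[1],-(p[0]-c[0])),np.hypot(*(p[:2]-c)))
E
```

```text
[522.88738334  96.11316079 142.        ] [524.41446906  97.54647765 142.        ]
[585.28221326  35.40557139] [-0.2102877   0.01352634  0.36076148 -0.42491926]
t 126 [584.21903388  33.95947494  94.07114857]
s 126 [585.47032728  37.47846105  95.31868833]
dots ang [ 1.28602878  0.78371568 -0.3287531  -0.81336228]
tab 0.09137888238978653 70.07457459511934
ptr [500.72715766  42.51317622 146.5       ] 0.08386174979208713 84.85325847501268
```

play_rows --moves '[[[0.9,-1,0],-1,1],[[0.9,-1,0],-1,1],[[0.9,-1,0],-1,1],[[0.9,-1,0],-1,1],[[0.9,-1,0],-1,1],[[0.9,-1,0],-1,1],[[0.9,-1,0],-1,1],[[0.9,-1,0],-1,1]]'

```text
clock: 2.4
position: [495.8, 281.5, 404.6]
ee_rot: [0.902, -0.433, 0.0, 0.0]
contact_force: [0.3, 0.8, -0.3]
gripper_width: -0.4
```

play_rows --moves '[[[0.08,-0.912,0],-0.53,1],[[0.08,-0.912,0],-0.53,1],[[0.08,-0.912,0],-0.53,1],[[0.08,-0.912,0],-0.53,1],[[0.08,-0.912,0],-0.53,1],[[0.08,-0.912,0],-0.53,1]]'

```text
clock: 3.15
position: [519.6, 7.2, 404.7]
ee_rot: [0.832, -0.554, 0.0, -0.0]
contact_force: [1.1, -0.3, 0.3]
gripper_width: -0.2
```

```bash
python3 - <<'E'
from h import *
s=arm.read_state(); print(s['clock'],s['position'],s['ee_rot'],s['joints'])
for n in ['wrist','scene']:
    im=arm.get_image(n); u,v=map(int,proj(im,(590,36,140))); print(n,u,v)
    c=cv2.cvtColor(im['pixels'],cv2.COLOR_RGB2BGR)
    if n=='scene': c=cv2.resize(c[v-60:v+60,u-80:u+80],(800,600),interpolation=cv2.INTER_CUBIC)
    cv2.imwrite(f'pics/{n}2.png',cv2.convertScaleAbs(c,alpha=1.8))
E
```

```text
3.15 [519.61798224   7.24314264 404.72904074] [ 8.32450272e-01 -5.54099755e-01  4.39440244e-05 -7.00682025e-05] [ 3.26502992e-01  2.05385451e-01 -2.47584299e-01 -1.77929497e-05
 -1.11766194e+00  6.97388459e-02]
wrist 153 189
scene 232 206
```

View pics/wrist2.png

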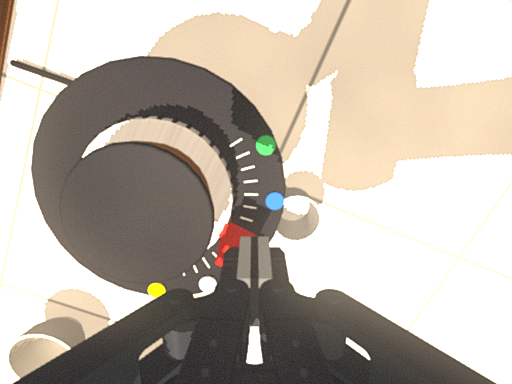

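View pics/scene2.png

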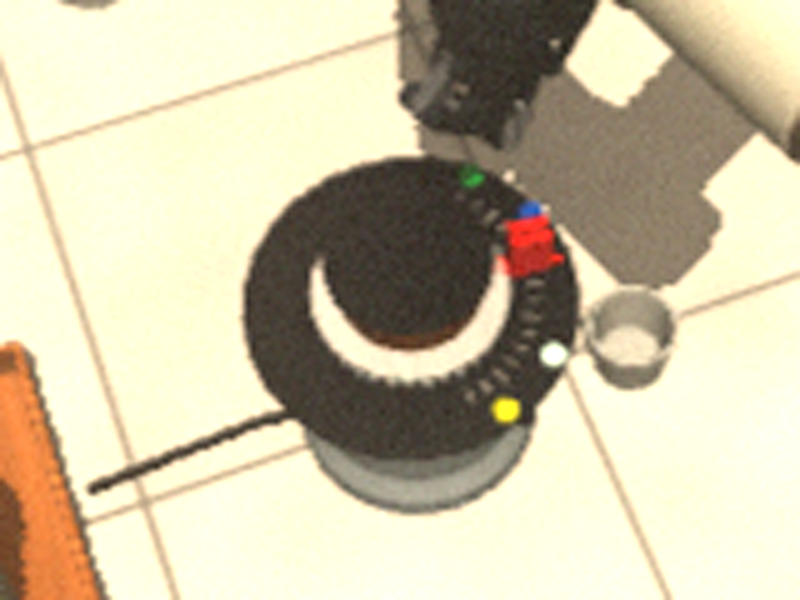

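play_rows --moves '[[[0,0,-0.1],0,1],[[0,0,-0.18],0,1],[[0,0,-0.233],0,1],[[0,0,-0.233],0,1]]'

```text
clock: 3.75
position: [519.5, 10.2, 333.7]
ee_rot: [0.834, -0.552, -0.001, 0.001]
contact_force: [0.8, 0.2, 1.2]
gripper_width: -0.5
```

```bash
python3 - <<'E'
from h import *
s=arm.read_state(); p=s['position']; print(s['clock'],p,s['contact_force'])
c=np.array([585,35.5])
q=s['ee_rot'];jaw=2*np.arctan2(q[1],q[0])+np.pi/2; print('jaw',jaw)
jaw=2*np.arctan2(q[1],q[0])-np.pi/2+np.pi
r=71
for k,f in enumerate([-.32,-.24,-.16,-.08,0,.08]):
    t=c+r*np.array([-np.cos(f),np.sin(f)]); print(f,((t-p[:2])/300).round(3), np.degrees(-f-jaw)/30)
E
```

```text
3.75 [519.470236    10.24741371 333.69776333] [0.77090056 0.20502888 1.23228185]
jaw 0.4011885309105814
-0.32 [-0.006  0.01 ] -0.1550586722014584
-0.24 [-0.011  0.028] -0.307847417569678
-0.16 [-0.015  0.046] -0.4606361629378975
-0.08 [-0.017  0.065] -0.613424908306117
0 [-0.018  0.084] -0.7662136536743365
0.08 [-0.017  0.103] -0.9190023990425561
```

play_rows --moves '[[[-0.006,0.01,0.003],-0.155,1],[[-0.011,0.028,0.003],-0.31,1],[[-0.015,0.046,0.003],-0.46,1],[[-0.017,0.065,0.003],-0.61,1],[[-0.018,0.084,0.003],-0.765,1],[[-0.017,0.103,0.003],-0.92,1]]'

```text
clock: 4.5
position: [514.6, 41.7, 335.8]
ee_rot: [-0.678, 0.735, 0.0, -0.001]
contact_force: [1.1, -3.7, -1.4]
gripper_width: -0.2
```

```bash
cat > st.py <<'E'
from h import *
import sys
def st(fs,r=71,pic=None):
    s=arm.read_state(); p=s['position']; print(s['clock'],p.round(1),s['contact_force'].round(1))
    c=np.array([585,35.5])
    q=s['ee_rot'];jaw=2*np.arctan2(q[1],q[0])+np.pi/2; d=p[:2]-c
    print('jaw',jaw,'fing',np.arctan2(d[1],-d[0]),np.hypot(*d))
    for f in fs:
        t=c+r*np.array([-np.cos(f),np.sin(f)]); print(round(f,3),((t-p[:2])/300).round(3), (np.degrees(-f-jaw)/30).round(3))
    if pic:
        for n in ['scene','top','wrist']:
            im=arm.get_image(n); u,v=map(int,proj(im,(590,36,140)))
            print(n); b=blobs(im) if n!='wrist' else 0
            c=cv2.cvtColor(im['pixels'],cv2.COLOR_RGB2BGR)
            if n!='wrist': c=cv2.resize(c[v-45:v+45,u-60:u+60],(800,600),interpolation=cv2.INTER_CUBIC)
            cv2.imwrite(f'pics/{n}_{pic}.png',cv2.convertScaleAbs(c,alpha=1.8))
E
python3 -c "
from st import *
st([.16,.24,.32,.4,.48,.56],pic='a')"
```

```text
4.5 [514.6  41.7 335.8] [ 1.1 -3.7 -1.4]
jaw 6.20152066671792 fing 0.08774700049643726 70.66238738928527
0.16 [0.001 0.017] -12.15
0.24 [0.005 0.036] -12.302
0.32 [0.01  0.054] -12.455
0.4 [0.017 0.072] -12.608
0.48 [0.025 0.089] -12.761
0.56 [0.034 0.105] -12.914
scene
yellow [252.79 227.5 ] [250, 225, 6, 6, 28] [560.5 119.2 142. ]
red [258.6  200.23] [254, 195, 12, 11, 109] [519.6  58.  165. ]
top
blue [246.5 182. ] [245, 181, 4, 3, 12] [502.8   7.9 142. ]
green [259.67 173.86] [258, 172, 5, 5, 21] [526.2 -28.6 142. ]
wrist
```

View pics/scene_a.png

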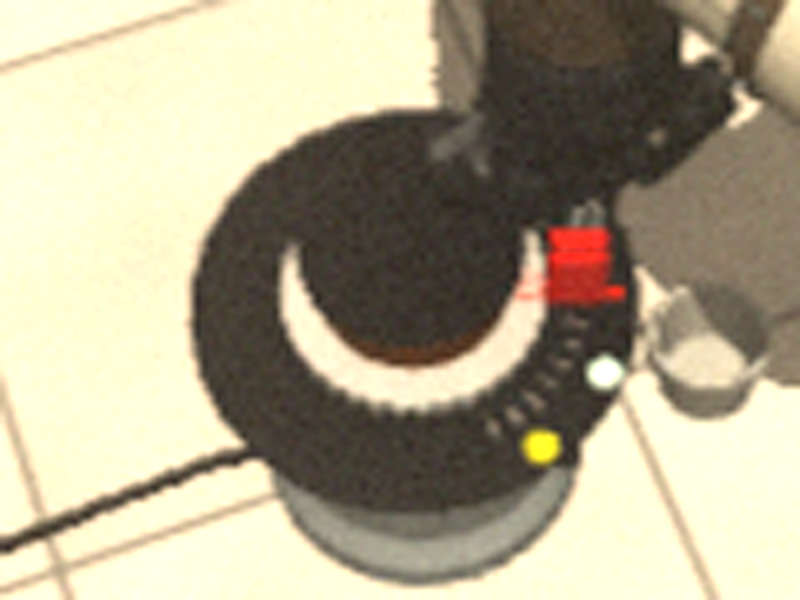

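View pics/wrist_a.png

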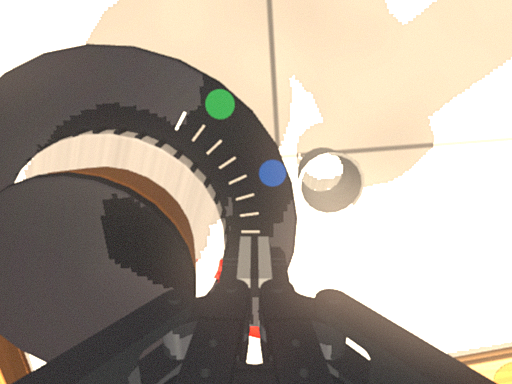

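play_rows --moves '[[[0.001,0.017,0],-0.15,1],[[0.005,0.036,0],-0.3,1],[[0.01,0.054,0],-0.455,1],[[0.017,0.072,0],-0.61,1],[[0.025,0.089,0],-0.76,1],[[0.034,0.105,0],-0.915,1]]'

```text
clock: 5.4
position: [524.3, 73.2, 335.8]
ee_rot: [-0.485, 0.874, 0.001, -0.001]
contact_force: [-1.4, -3.4, 0.7]
gripper_width: 0.4
```

```bash

python3 -c "
from st import *
st([.64,.72,.8,.86,.9],pic='b')"
```

```text
5.4 [524.3  73.2 335.8] [-1.4 -3.4  0.7]
jaw 5.725338766321549 fing 0.5563065114798927 71.46277748014556
0.64 [0.012 0.016] -12.157
0.72 [0.024 0.03 ] -12.31
0.8 [0.037 0.044] -12.462
0.86 [0.048 0.054] -12.577
0.9 [0.055 0.06 ] -12.653
scene
yellow [252.74 227.59] [250, 225, 6, 6, 27] [560.7 119.4 142. ]
red [255.7  210.37] [250, 204, 12, 14, 105] [538.5  84.4 165. ]
top
blue [246.5  181.71] [245, 180, 4, 4, 14] [503.6   7.9 142. ]
green [259.5  173.92] [257, 172, 6, 5, 24] [526.  -28.1 142. ]
wrist
```

View pics/scene_b.png

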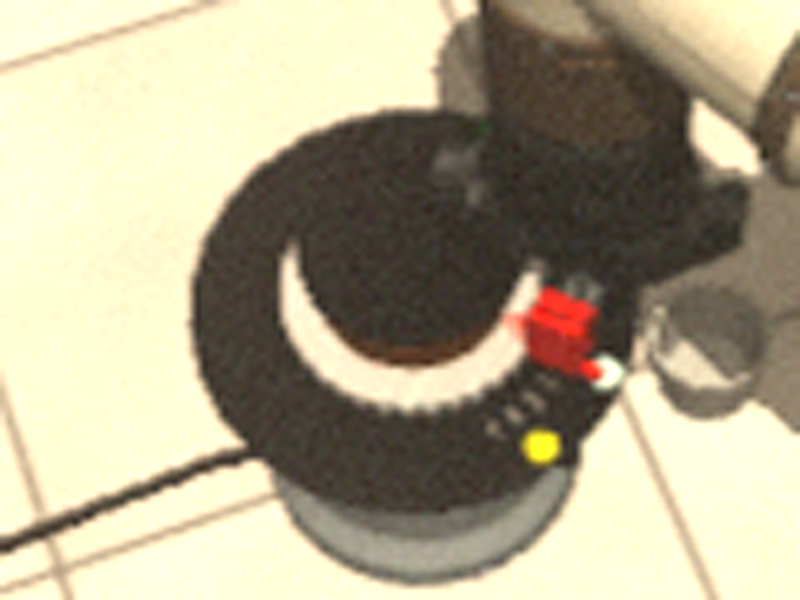

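play_rows --moves '[[[0.012,0.016,0],-0.155,1],[[0.024,0.03,0],-0.31,1],[[0.037,0.044,0],-0.46,1],[[0.048,0.054,0],-0.575,1],[[0.055,0.06,0],-0.65,1]]'

```text
clock: 6.18
position: [540.6, 91.3, 335.8]
ee_rot: [-0.332, 0.943, 0.001, -0.001]
contact_force: [-3.1, -2.7, 0.9]
gripper_width: -0.1
```

```bash

python3 -c "
from st import *
st([.96,1,1.02,1.03,1.04],pic='c')"
```

```text
6.175 [540.6  91.3 335.8] [-3.1 -2.7  0.9]
jaw 5.389279299368533 fing 0.8985390707463988 71.36353284816478
0.96 [0.012 0.008] -12.126
1 [0.02  0.013] -12.203
1.02 [0.024 0.016] -12.241
1.03 [0.026 0.017] -12.26
1.04 [0.028 0.018] -12.279
scene
yellow [252.73 227.69] [250, 225, 6, 6, 26] [560.8 119.7 142. ]
red [251.14 216.6 ] [246, 210, 11, 15, 102] [556.9  97.6 165. ]
top
blue [246.31 182.  ] [244, 181, 5, 3, 13] [502.8   8.4 142. ]
green [259.43 173.91] [257, 172, 6, 5, 23] [526.  -27.9 142. ]
wrist
```

View pics/scene_c.png

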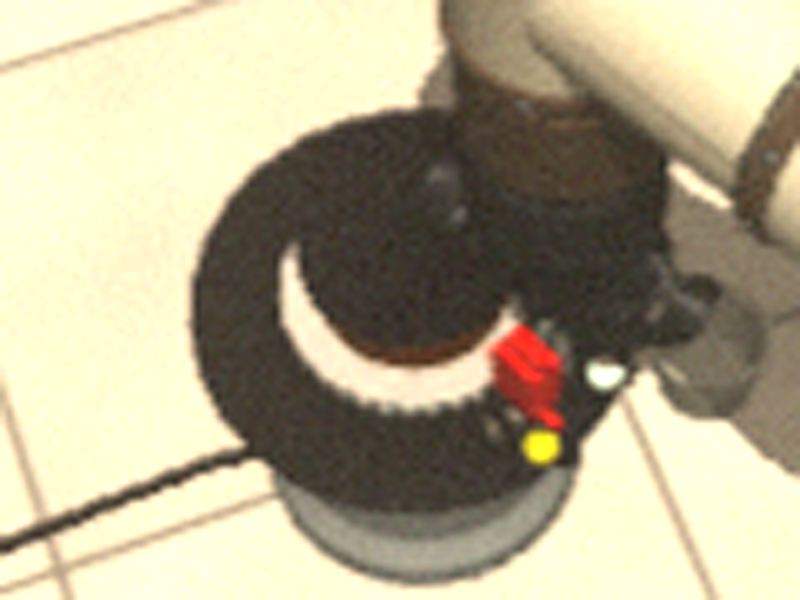

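View pics/top_c.png

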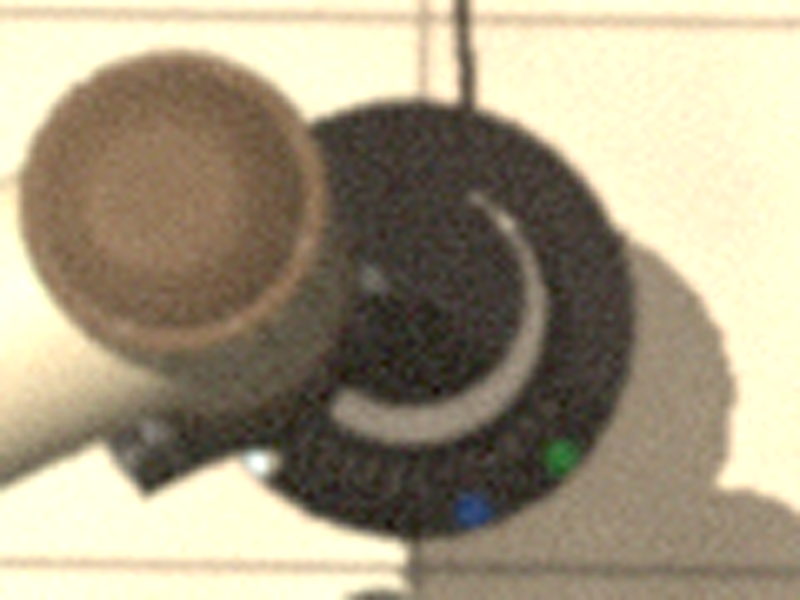

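play_rows --moves '[[[0.006,0.004,0],-0.06,1],[[0.012,0.008,0],-0.125,1],[[0.018,0.012,0],-0.185,1],[[0.021,0.014,0],-0.21,1],[[0.021,0.014,0],-0.21,1]]'

```text
clock: 6.95
position: [547.1, 95.8, 335.8]
ee_rot: [-0.28, 0.96, 0.001, -0.0]
contact_force: [-3.6, 0.2, 1.1]
gripper_width: 0.2
```

```bash

python3 -c "
from st import *
st([1.02,1.03,1.04,1.05],pic='d')"
```

```text
6.95 [547.1  95.8 335.8] [-3.6  0.2  1.1]
jaw 5.280719516177946 fing 1.010383180661076 71.2177161140031
1.02 [0.002 0.001] -12.033
1.03 [0.004 0.002] -12.053
1.04 [0.006 0.003] -12.072
1.05 [0.008 0.004] -12.091
scene
yellow [253.17 228.28] [250, 226, 6, 5, 18] [560.3 121.8 142. ]
red [248.66 217.85] [244, 211, 10, 15, 95] [564.5  98.7 165. ]
top
blue [246.5  181.71] [245, 180, 4, 4, 14] [503.6   7.9 142. ]
green [259.33 173.88] [257, 172, 6, 5, 24] [526.1 -27.7 142. ]
wrist
```

View pics/scene_d.png

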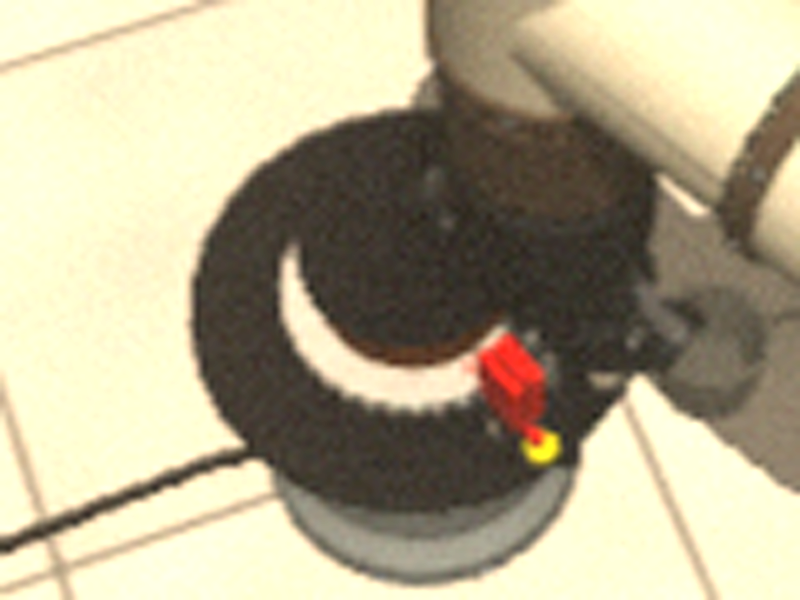

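```bash
cat > fit.py <<'E'
from h import *
from scipy.optimize import minimize
def mask(im):
    p=im['pixels'].astype(float)
    s=p[...,0]-np.maximum(p[...,1],p[...,2])
    return cv2.GaussianBlur(s,(3,3),0)
def box(c,phi,r0,r1,w,z0,z1):
    e=np.array([-np.cos(phi),np.sin(phi)]);n=np.array([np.sin(phi),np.cos(phi)])
    return [(*(c+r*e+t*n),z) for r in(r0,r1) for t in(-w/2,w/2) for z in(z0,z1)]
def render(im,c,phi,S=8,u0=0,v0=0,W=60,H=60):
    m=np.zeros((H*S,W*S),np.uint8)
    for b in (box(c,phi,56,80,16,152,186),box(c,phi,62,87,5,145,148),box(c,phi,58,78,5,186,191)):
        P=np.array([proj(im,x) for x in b]); P=((P-[u0,v0]+.5)*S).astype(np.int32)
        cv2.fillConvexPoly(m,cv2.convexHull(P),255)
    m=cv2.GaussianBlur(m.astype(np.float32),(0,0),S*.8)
    return cv2.resize(m,(W,H),interpolation=cv2.INTER_AREA)
def fit(im,c0,phis):
    s=mask(im); u,v=proj(im,(*(np.array(c0)+68*np.array([-np.cos(phis.mean()),np.sin(phis.mean())])),165)); u0=int(u)-30;v0=int(v)-30
    o=s[v0:v0+60,u0:u0+60]; o=np.clip(o,15,None)
    best=[]
    for phi in phis:
        for dx in np.arange(-4,4.1,1):
            for dy in np.arange(-4,4.1,1):
                m=render(im,np.array(c0)+[dx,dy],phi,u0=u0,v0=v0)
                best.append((np.corrcoef(m.ravel(),o.ravel())[0,1],phi,dx,dy))
    best.sort(reverse=True); return best[:8]
E
python3 - <<'E'
from fit import *
im=arm.get_image('scene')
for b in fit(im,(585,35.5),np.arange(1.18,1.36,.02)): print(np.round(b,3))
E
```

```text
[ 0.937  1.34  -4.    -2.   ]
[ 0.937  1.34  -4.    -3.   ]
[ 0.935  1.3   -1.    -2.   ]
[ 0.935  1.34  -4.    -4.   ]
[ 0.935  1.32  -3.    -2.   ]
[ 0.934  1.28   0.    -1.   ]
[ 0.934  1.3   -1.    -3.   ]
[ 0.934  1.32  -2.    -2.   ]
```

play_rows --moves '[[[-0.015,-0.011,0],0.12,1],[[-0.03,-0.023,0],0.3,1],[[-0.03,-0.023,0.15],0.3,1],[[-0.03,-0.023,0.3],0.3,1],[[-0.03,-0.2,0.3],0.3,1],[[-0.03,-0.4,0.3],0.3,1],[[-0.03,-0.6,0.3],0.3,1],[[-0.03,-0.8,0.3],0.3,1],[[-0.03,-0.85,0.3],0.3,1]]'

```text
clock: 8.28
position: [538.3, -162.3, 426.0]
ee_rot: [-0.353, 0.936, 0.0, 0.001]
contact_force: [-0.2, 0.2, -1.2]
gripper_width: 0.0
```

```bash

python3 -c "
from st import *
st([],pic='e')
from fit import *
for n in ['top','scene']:
    im=arm.get_image(n)
    for b in fit(im,(585,35.5),np.arange(1.16,1.38,.02))[:5]: print(n,np.round(b,3))
"
```

```text
8.275 [ 538.3 -162.3  426. ] [-0.2  0.2 -1.2]
jaw 5.433942690972255 fing -1.3388831297291586 203.22486268472713
scene
yellow [253.17 228.28] [250, 226, 6, 5, 18] [560.3 121.8 142. ]
blue [257.38 188.38] [256, 187, 4, 4, 13] [503.5   9.1 142. ]
green [245.67 180.88] [243, 179, 6, 5, 24] [525.8 -26.5 142. ]
red [248.69 218.02] [244, 212, 10, 14, 93] [564.6  99.2 165. ]
top
yellow [206.96 161.3 ] [205, 158, 6, 7, 23] [559.7 119.2 142. ]
red [212.98 156.35] [208, 153, 12, 8, 62] [569.6 100.6 165. ]
wrist
top [0.951 1.3   2.    0.   ]
top [0.951 1.28  3.    0.   ]
top [0.95 1.26 4.   0.  ]
top [ 0.95  1.34 -1.   -1.  ]
top [ 0.95  1.3   2.   -1.  ]
scene [ 0.938  1.34  -4.    -2.   ]
scene [ 0.938  1.34  -4.    -3.   ]
scene [ 0.936  1.32  -3.    -2.   ]
scene [ 0.936  1.34  -4.    -4.   ]
scene [ 0.935  1.3   -1.    -2.   ]
```

View pics/scene_e.png

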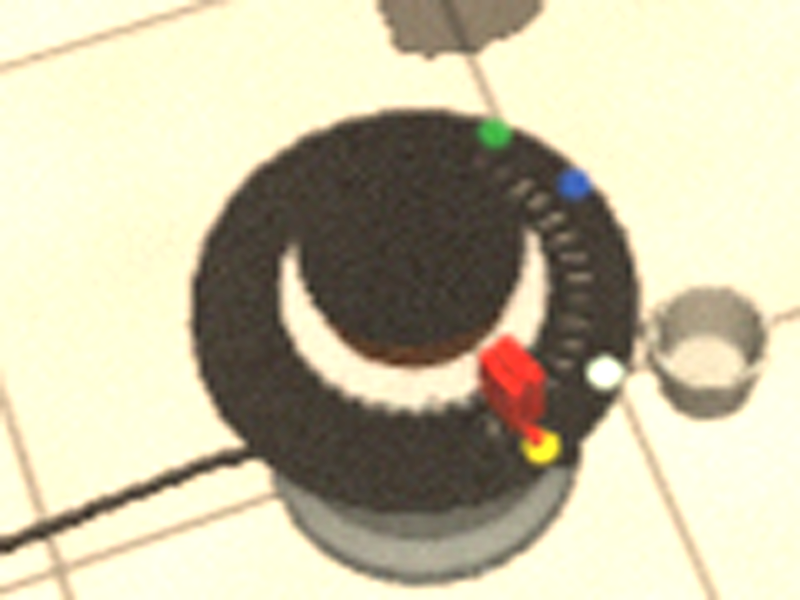

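View pics/top_e.png

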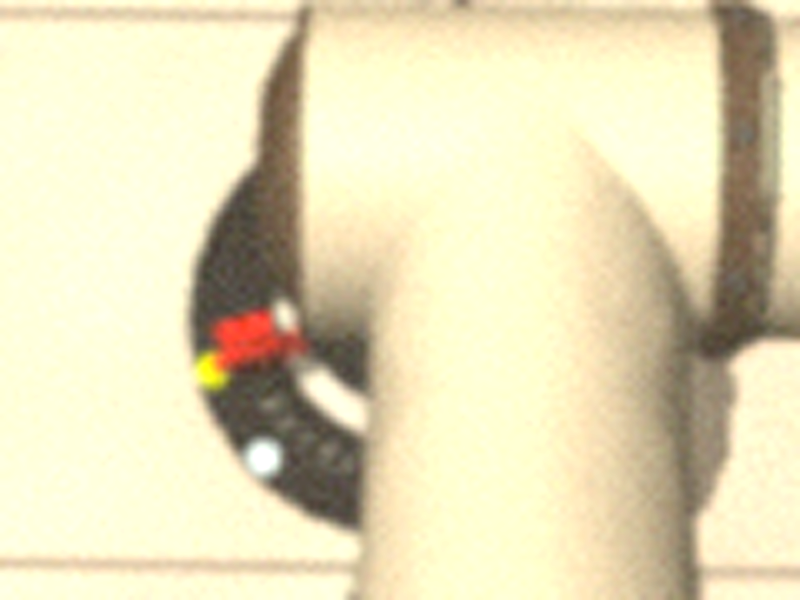

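View pics/wrist_e.png

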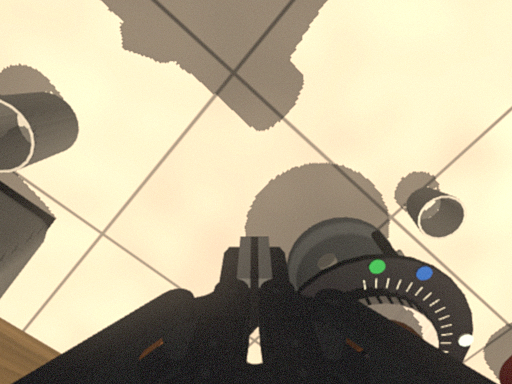

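```bash

python3 -c "
from h import *
from scipy.spatial.transform import Rotation as Q
im=arm.get_image('wrist');s=arm.read_state()
print(im['xyz'],im['vfov'],im['cx'],im['cy'])
R=Q.from_quat(im['rotation']).as_matrix();print(R.round(3))
T=Q.from_quat(s['ee_rot']).as_matrix();print('cam in tool',T.T@(im['xyz']-s['position']),T.round(2))
print(proj(im,(525.8,-27.5,142)),proj(im,(502.6,7.2,142)))
"
```

```text
[ 477.26453077 -212.68603367  394.98618208] 60.14475370279391 253.99447133242828 185.90617431715128
[[-0.664 -0.708 -0.239]
 [ 0.747 -0.629 -0.215]
 [ 0.002 -0.321  0.947]]
cam in tool [82.06266363 -0.24813865 30.85513697] [[-0.75 -0.66 -0.  ]
 [-0.66  0.75  0.  ]
 [-0.    0.   -1.  ]]
(np.float64(374.54677550888664), np.float64(265.1702477400962)) (np.float64(420.58961713685807), np.float64(270.76599962542787))
```

play_rows --moves '[[[0.14,0.5,0],0,1],[[0.277,1,0],0,1],[[0.277,1,0],0,1],[[0.277,1,0],0,1],[[0.277,1,0],0,1],[[0.277,1,0],0,1]]'

```text
clock: 9.32
position: [621.6, 147.8, 425.0]
ee_rot: [-0.359, 0.933, 0.001, 0.0]
contact_force: [-0.3, -1.2, -0.4]
gripper_width: -0.1
```

play_rows --moves '[[[0,0.117,0],0,1],[[0,0.117,0],0,1],[[0,0.117,0],0,1]]'

```text
clock: 9.7
position: [621.2, 183.1, 425.1]
ee_rot: [-0.36, 0.933, 0.001, 0.0]
contact_force: [-0.1, 0.4, 0.6]
gripper_width: -0.2
```

```bash

python3 -c "
from h import *
im=arm.get_image('wrist');s=arm.read_state();print(s['clock'],s['position'],im['xyz'])
cv2.imwrite('pics/w_f.png',cv2.cvtColor(im['pixels'],cv2.COLOR_RGB2BGR)); 
u,v=map(int,proj(im,(560.5,119,142)));print(u,v,proj(im,(585,35.5,142)))
c=im['pixels'][max(v-45,0):v+45,u-60:u+60]; cv2.imwrite('pics/w_fz.png',cv2.resize(cv2.cvtColor(c,cv2.COLOR_RGB2BGR),None,fx=6.6,fy=6.6,interpolation=cv2.INTER_CUBIC)); np.save('wf.npy',im,allow_pickle=True)
"
```

```text
9.75 [621.26374437 182.5649329  425.23146527] [560.49812106 128.07159496 394.22537748]
243 64 (np.float64(127.74311558603377), np.float64(4.946583825952729))
```

View pics/w_f.png

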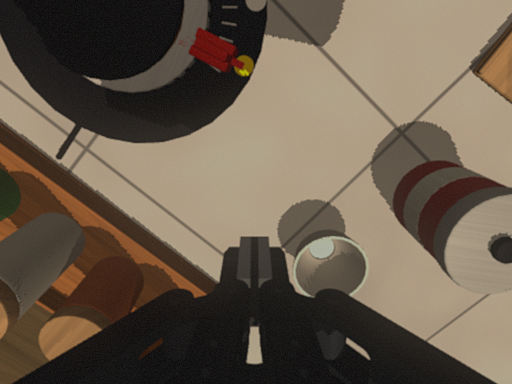

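View pics/w_fz.png

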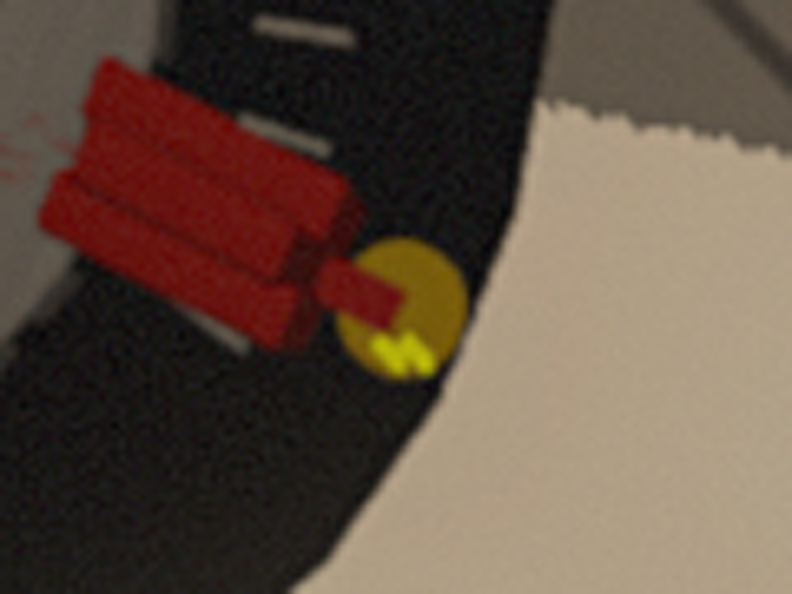

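```bash

python3 -c "
from h import *
im=arm.get_image('scene'); save(im,'scene_end.png')
s=arm.read_state(); print(s['clock'],s['contact_force'],s['joint_vel'].round(3))
for t in ['dosing_cup','canister','milk_jug','moka_top','spice_jar']: print(t,[(np.round(d['centre'],1).tolist(),round(d['conf'],2)) for d in arm.look_for(t,im)][:1])
a=cv2.imread('pics/scene0.png'); b=cv2.imread('pics/scene_end.png'); 
d=cv2.absdiff(cv2.GaussianBlur(a,(5,5),0),cv2.GaussianBlur(b,(5,5),0)).max(2); cv2.imwrite('pics/diff.png',cv2.convertScaleAbs(d,alpha=3))
"
```

```text
9.8 [ 0.56987269 -0.09727576 -0.43127808] [-0.008  0.     0.003  0.    -0.003 -0.002]
dosing_cup []
canister [([531.6, 402.9, 126.0], 0.61)]
milk_jug [([685.0, -348.7, 52.0], 0.64)]
moka_top [([459.1, -361.4, 91.0], 0.59)]
spice_jar [([296.3, 325.6, 11.4], 0.47)]
```

View pics/diff.png

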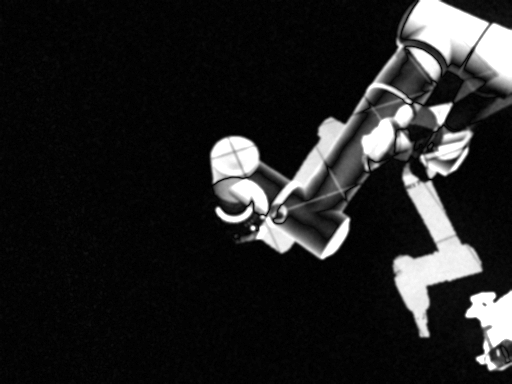

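The difference picture shows changes only from the arm, its shadow and the tab at about (240,235). The canister, bowl, spoon rest, jug and moka have not changed. The cup was seen unmoved in `scene_e`, at about (705,355) in that zoomed view.

```bash
python3 -c "
from bench import arm
print(arm.job_done())"
```

```text
the job is handed in; nothing more can be done
None
```

The grinder is set to the yellow grind and the job is handed in, at about 10 s of the 38 s allowed. I pushed the red tab about 1.2 rad clockwise (seen from above) with the side of the shut fingers, never pinching it. I then backed off, lifted the hand and moved it clear.

- **Pointer:** in a close wrist picture taken from almost straight above, the pointer tip is about 0.5 mm from the middle of the yellow dot along the arc. The fixed cameras agree only roughly, since fitting the tab's shape in their pictures did not pin the angle down well.
- **Forces:** the readings while pushing stayed at about 4 N, which is just the tab's friction.
- **Bystanders:** comparing the scene before and after shows changes only from the arm, its shadow and the tab. In the last picture the network did not find the dosing cup and gave a low-confidence wrong spot for the spice jar, because the arm was in front of the cup and probably the jar. The cup had been seen unmoved after the push. The jar was not checked again up close, but the hand never went near it.

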